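# Unlatch the utensil case with its sprung key and pack the low caddy

## Robot

A 6-joint arm with a two-finger parallel gripper is mounted at the origin on the work surface. World frame = base frame: x ahead of the robot, y to its left, z up, the work surface at z = 0. Lengths are in mm, angles in rad, forces in N, time in s.
With the tool pointing down it reaches from about 300 to 775 mm from the base axis. Payload 14.6 kg.
Tool frame: the origin (TCP) lies on the centre line of the jaws, within the pads' length; the fingertips stand 19 mm ahead of it and the grasp point (between the pads) is the TCP (bot.tip_reach is the distance from the TCP to the fingertips, in mm); y points along the fingers, x is the direction in which the jaws open and shut, and the axes are right-handed (so a half turn about y gives the same grasp; the last joint's range is limited). The gripper opens to 85 mm and grips with 20 to 120 N. Pads are 22 mm wide; open, the fingers measure 114 mm over their backs; the gripper's body (76 mm by 85 mm) begins 54 mm behind the grasp point. The pads swing forward as they close: fully open they stand 13 mm farther back than shut.
Start: joints at [1.139, 0.3, 1.521, -0, 1.321, -0.067], TCP at [196.216, 513.798, 250.281] pointing down, gripper open.
Joint ranges: [-3.03, 3.03], [-0.79, 2.21], [0.23, 2.52], [-1.04, 4.18], [0, 3.07], [-2.55, 2.55]. Speed limits (rad/s): [2.22, 2.22, 2.57, 3.14, 3.14, 3.14].

## Interface

Orientations are given as a unit quaternion [w, x, y, z].
In Python, from rig import bot gives the robot as it stands. Calls block until the motion is done:
- bot.move_to(position, orientation): joint-space move of the TCP to a pose.
- bot.servo_line(position, attitude=None, speed=150, until_force=None): straight line of the TCP; attitude=None keeps the orientation; speed is the mean speed in mm/s. With until_force (N) it stops when the force on the tool has changed by that much, and returns True; else False.
- bot.move_joints(angles): joint-space move.
- bot.move_gripper(opening, grip_force=None): finger opening in mm; grip_force is the grip in N (None keeps the last); returns when the fingers have stopped.
- bot.dwell(seconds).
- bot.ik(position, orientation): joint angles nearest the present ones, or None.
- bot.read_state(): the state.
- bot.read_camera(name): name is "scene" or "top" or "wrist"; returns a dict with "image" (384x512x3 uint8, blue, green, red), "depth" (384x512 float32, mm along the optical axis (not along the pixel's ray), 0 where there is no reading), "fovy" (degrees; the focal length in pixels is half the picture's height over the tangent of half this angle, whatever the lens; pixels are square), "cx", "cy" (the principal point, pixels), "k1" (the pictures are not rectified: a ray, as slopes to the right and down, at radius r is drawn at 1 + k1 r^2 times it, then the intrinsics apply), "eye" and "attitude" of the camera in the world; the wrist camera has in their place "mount" (4x4, takes a point from camera to tool coordinates, whose origin is the TCP and whose axes are the tool frame's). Camera axes: x right, y down, z forward; pixel columns grow to the right and rows downward; lengths in mm; the calibration is good to about 2 mm. A picture is of the moment at which its call begins: read the wrist's pose just before it.
A pose or a line that the arm cannot do raises bot.MotionError and nothing moves.
- bot.finish_job(): hands the job in, once; it reports no verdict.
The state is a dict: "clock": time; "joint_positions": joint angles; "qvel": joint speeds; "effort": joint torques, N m; "ee_pos": TCP position; "tool_rot": TCP orientation; "ft_force": force on the tool from outside, world axes, zero at the start; "moment": the same for the moment, N m; "grip_width": finger opening in mm.
Only numpy, scipy, OpenCV 4.12 (cv2) and the standard library are available. Lean on these libraries where they do the work, as an engineer would, in place of code of your own. Each camera call takes 0.05 s, during which the arm holds its last target.

## Task

Open the utensil case: turn its key clockwise, as seen facing the lock, against the spring, hold it for about half a second while the panel starts to lift by itself, then let the key spring back upright. Pack the low caddy from the row of three into its fitted recess in the case, set down gently, upright and right on the recess floor; it stands tight in the row, so lift it out by its ends, put it down on the cart and take it again by its long sides, where the recess has finger wells. Leave the case open and the other goods as they are.

Things in the scene. Friction and masses are not known exactly. Their poses are not given: they have to be found in the camera images.
- case: Fixed low paulownia (pale wood) case lying on its back: 220 mm (its x) by 300 mm (its y), 102 mm high with the panel shut. Origin: centre of its underside. Its front panel is uppermost, like a lid, hinged on the +x top edge. The lock is in the -x wall (outer face x = -110 mm), which faces roughly to the robot's right. Wall rim at z = 92 mm; a wooden insert inside has its top at z = 80 mm.
- case_lock (a point): Centre of the lock on the outer face of the -x wall, 64 mm above the cart; the key turns about the case's x axis through it. A chrome barrel, 20 mm diameter, stands 8 mm out from the wall here. Axes as the case's.
- key_bow (a point): Centre of the key's bow, on the lock axis, 27 mm out from the wall: a chrome disc, 34 mm diameter, 4 mm thick, upright at rest and edge-on to the wall (10 to 44 mm out from the wall, 47 to 81 mm above the cart). Nothing else stands within 50 mm of it in front or beside. Pushing its upper half sideways, from above, turns the key. Axes turn with it; at rest as the case's.
- key (a joint): Key angle in rad, 0 = upright, range -0.9 to 0.9; springs back to 0 when let go. Positive = clockwise seen facing the lock: the top of the bow goes towards the case's -y. The latch frees the panel from about +0.5 (turn to 0.65 to 0.8); the other way frees nothing. Spring 0.06 N m per rad: 4 to 5 N when pushed 10 mm above the axis.
- panel (a joint): Panel angle in rad: 0 shut, 1.75 fully open (a little past upright). Once unlatched, sprung and damped hinges lift it fully open by themselves in 2 to 3 s, with 1 to 2 N at its edge; a hand above it holds it back until withdrawn. It sweeps the space above the case: wait until it is up before reaching in.
- panel_edge (a point): Middle of the panel's free edge (upper side); when shut it lies right above the lock, 102 mm above the cart, and it stands up at the far side when open.
- recess (a point): Floor centre of the empty fitted recess, 26 mm above the cart, 54 mm below the insert's top. 74 mm along the case's x, 54 mm along its y; in the middle of both long sides (+y and -y) a finger well as deep, 40 mm wide (x), 30 mm long (y). The caddy fits with its length along the case's x, held across its long sides; no finger room at its ends; its top ends 12 mm below the insert's top.
- caddy_low: The caddy to pack: tinned-steel rectangular box, lid shut, 62 mm (its x) by 42 mm (its y), 42 mm high, 0.1 to 0.23 kg. The lowest of a row of three standing side by side along y with 5 mm gaps, in any place of the row. Origin: centre of its underside. The cart is clear for 150 mm from its centre along -x of the row (towards the robot): room to put it down.
- caddy_tall_a: One of the two taller caddies of the row, same make and 62 by 42 mm footprint, 62 mm high, same yaw. Origin: centre of its underside. Leave alone.
- caddy_tall_b: The other taller caddy of the row, as caddy_tall_a. Leave alone.
- vase: Dark bronze bud vase, 160 mm high, 72 mm diameter, standing. Origin: centre of its underside. Leave alone.
- ring_a: Brass kettle ring lying flat, 70 mm outer diameter, 8 mm thick. Origin: centre, on the cart. Leave alone.
- ring_b: The second brass kettle ring, alike. Leave alone.
- dish_a: White porcelain sweets dish, 116 mm diameter, 20 mm high. Origin: centre of its underside. Leave alone.
- dish_b: The second sweets dish, alike. Leave alone.

How it is judged:
By the outcome, as a careful person would: the job done as asked, in the order asked, and still so for the second after the job is handed in, with the robot touching nothing.
It also fails if it takes over 64 s, if anything falls off the work surface, if the arm or the gripper's body presses on something with over 40 N, if the wrist force passes 120 N, or if a joint passes its speed limit or range.

## Working session

There is one attempt and no reset: what is moved stays moved. The work goes in short steps, each a Python script; the robot and the scene stay as the last script left them, time stands still between calls to the robot, and variables do not carry over. Pictures are saved under pics/ and viewed, and the job is handed in when it is done.

```bash
ls; mkdir -p pics; python3 - <<'E'
from rig import bot
import cv2,numpy as np,pickle
for n in ("scene","top","wrist"):
    s=bot.read_state(); c=bot.read_camera(n); c['state']=s
    pickle.dump(c,open(f'{n}0.pkl','wb'))
    cv2.imwrite(f'pics/{n}0.png',c['image'])
    print(n,{k:v for k,v in c.items() if k not in('image','depth','state')}, (c['depth']>0).mean())
print(s)
E
```

```text
pics
scene {'fovy': 44.181389789295785, 'cx': 253.1066924941927, 'cy': 195.00738327391255, 'k1': -0.1740737430746616, 'eye': array([1156.62381276, -745.33062585,  930.71201881]), 'attitude': array([-0.37828438,  0.85918936,  0.31926774, -0.12947079])} 0.9960174560546875
top {'fovy': 42.48628196430224, 'cx': 255.25474552135086, 'cy': 188.32785685705704, 'k1': -0.12181857464963403, 'eye': array([ 379.71337648,  -35.45621832, 1331.92330458]), 'attitude': array([-0.04549758,  0.71005126, -0.7007077 ,  0.05259181])} 0.99603271484375
wrist {'fovy': 64.66668304551106, 'cx': 258.68475918811976, 'cy': 187.05347654725892, 'k1': -0.055916581692506774, 'mount': array([[ 9.99999597e-01, -8.57464229e-04,  2.64725742e-04,
        -1.42504349e+00],
       [-4.84976970e-04, -2.68171737e-01,  9.63371000e-01,
        -1.23552831e+02],
       [-7.55064210e-04, -9.63370741e-01, -2.68172045e-01,
         6.73254824e+01],
       [ 0.00000000e+00,  0.00000000e+00,  0.00000000e+00,
         1.00000000e+00]])} 0.9957122802734375
{'clock': 0.1, 'joint_positions': array([ 1.13941250e+00,  3.00451665e-01,  1.52153253e+00, -9.46868369e-06,
        1.32069424e+00, -6.66010407e-02]), 'qvel': array([-4.61850496e-04, -3.05699931e-05,  2.00154309e-04,  5.49690258e-04,
        2.41235053e-03,  7.15793376e-04]), 'effort': array([ 1.21114343e-03, -5.44377100e+01, -3.62368584e+01, -5.48653611e-05,
        2.94768877e-03, -4.34769208e-05]), 'ee_pos': array([196.13507908, 513.63350322, 249.75250128]), 'tool_rot': array([-0.58219776,  0.5825957 ,  0.40068778, -0.4013444 ]), 'ft_force': array([ 0.60797683, -0.55421242, -0.09917655]), 'moment': array([ 0.05584693, -0.02584685,  0.02611118]), 'grip_width': 85.21728416647842}
```

View pics/scene0.png

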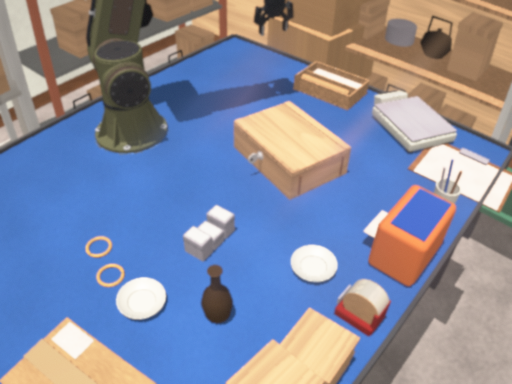

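View pics/top0.png

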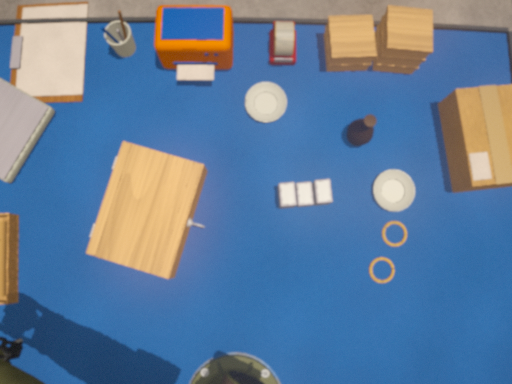

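View pics/wrist0.png

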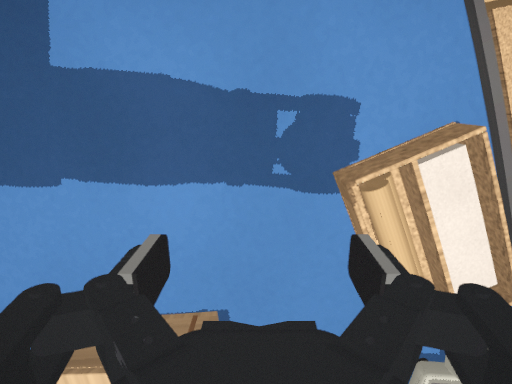

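```bash
cat > h.py <<'E'
import numpy as np,cv2,pickle
from scipy.spatial.transform import Rotation as R
def q2R(q): return R.from_quat([q[1],q[2],q[3],q[0]])
def R2q(r):
    q=r.as_quat(); return [q[3],q[0],q[1],q[2]]
def campose(c):
    if 'mount' in c:
        s=c['state']; T=q2R(s['tool_rot']).as_matrix(); m=c['mount']
        return T@m[:3,:3], T@m[:3,3]+s['ee_pos']
    return q2R(c['attitude']).as_matrix(), np.array(c['eye'])
def K(c):
    f=192/np.tan(np.radians(c['fovy'])/2)
    return np.array([[f,0,c['cx']],[0,f,c['cy']],[0,0,1.]]), np.array([c['k1'],0,0,0,0.])
def slopes(c,uv):
    k,d=K(c); return cv2.undistortPointsIter(np.array(uv,float).reshape(-1,1,2),k,d,None,None,(3,50,1e-9)).reshape(-1,2)
def onplane(c,uv,z):
    r,e=campose(c); s=slopes(c,uv); d=np.c_[s,np.ones(len(s))]@r.T
    return e+d*((z-e[2])/d[:,2])[:,None]
def cloud(c):
    r,e=campose(c); v,u=np.mgrid[0:384,0:512]
    s=slopes(c,np.c_[u.ravel(),v.ravel()]); p=np.c_[s,np.ones(len(s))]*c['depth'].reshape(-1,1)
    return (e+p@r.T).reshape(384,512,3)
def project(c,P):
    r,e=campose(c); k,d=K(c); p=(np.atleast_2d(P)-e)@r
    return cv2.projectPoints(p.reshape(-1,1,3),np.zeros(3),np.zeros(3),k,d)[0].reshape(-1,2)
def shot(bot,n,name):
    s=bot.read_state(); c=bot.read_camera(n); c['state']=s
    pickle.dump(c,open(name+'.pkl','wb')); cv2.imwrite(f'pics/{name}.png',c['image']); return c
def load(n): return pickle.load(open(n+'.pkl','rb'))
E
python3 - <<'E'
from h import *
for n in('top0','scene0','wrist0'):
    c=load(n);P=cloud(c);hsv=cv2.cvtColor(c['image'],cv2.COLOR_BGR2HSV)
    m=(hsv[...,0]>100)&(hsv[...,0]<125)&(hsv[...,1]>150)
    print(n,np.percentile(P[...,2][m],[5,25,50,75,95]))
c=load('top0');P=cloud(c);z=P[...,2]
hsv=cv2.cvtColor(c['image'],cv2.COLOR_BGR2HSV)
# case
m=((z>80)&(z<115)).astype(np.uint8)
cs,_=cv2.findContours(m,cv2.RETR_EXTERNAL,cv2.CHAIN_APPROX_NONE)
for k in cs:
    if cv2.contourArea(k)>2000:
        p=onplane(c,k.reshape(-1,2),102)[:,:2].astype(np.float32); print('case',cv2.minAreaRect(p),cv2.boundingRect(k))
roi=np.zeros_like(m);roi[165:220,265:345]=1
m=((z>20)&(roi>0)).astype(np.uint8)
print(z[170:215:4,275:337:3].astype(int))
for v in(193,): print(c['image'][v,275:337].tolist())
E
```

```text
top0 [-4.13678439 -1.47079496  0.38669527  2.27960951  5.45731007]
scene0 [-3.48129747 -1.50127878 -0.14343155  1.25165797  3.81271249]
wrist0 [-1.39960028 -0.63350815 -0.08539819  0.46100649  1.24458279]
case ((497.1176452636719, 230.59815979003906), (228.92459106445312, 300.979248046875), 74.24688720703125) (86, 141, 119, 138)
[[  -1    1    0   -1    3   -1    0    7    2   -4   -4    2    0   -4
     4    0    4    2    2    0    0]
 [  -1   -3   -2    1    0    2   -2   -1    3    0    1    2    0    2
     0    2   -2 1331    0    0    2]
 [   0    1   -3   -5   -5   -4    1   -1    0   -3    2    2    1    1
     4    1   -2   -4   -2    2   -2]
 [  -1    0    0   -3   -2   65   60   -1   -1   41   39   38   39   46
    67   61   64   62   58   -3    0]
 [  -1   37   62   63   59   65   60   32   45   36   46   41   43   43
    67   63   61   64   65    1    0]
 [   1   22   61   62   68   66   67   35   42   40   44   39   42   38
    66   65   65   63   67   -4    0]
 [  -1   10   65   61   64   67   59   20   43   41   38   37   41   30
    63   59   60   63   60   -2    2]
[... 896 characters left out ...]
, 188], [158, 158, 168], [178, 181, 190], [203, 210, 218], [216, 226, 234], [221, 233, 239], [222, 234, 240], [221, 234, 240], [221, 233, 240], [222, 234, 241], [221, 234, 241], [222, 234, 242], [222, 235, 242], [222, 234, 241], [220, 232, 239], [215, 225, 232], [202, 208, 218], [175, 179, 189], [142, 142, 149], [126, 123, 128], [147, 147, 156], [181, 184, 194], [203, 209, 219], [214, 224, 231], [219, 231, 238], [221, 234, 239], [221, 234, 240], [220, 233, 239], [222, 234, 241], [222, 234, 242], [222, 234, 241], [222, 235, 241], [222, 234, 241], [219, 232, 238], [213, 224, 231], [201, 205, 214], [185, 177, 180], [176, 145, 132], [172, 123, 87], [176, 125, 83], [176, 123, 82], [176, 122, 81]]
```

```bash
python3 - <<'E'
from h import *
c=load('top0');P=cloud(c);z=P[...,2]
m=((z>80)&(z<115)).astype(np.uint8);m[:, :60]=0;m[300:]=0
m=cv2.morphologyEx(cv2.medianBlur(m,5),cv2.MORPH_OPEN,np.ones((13,13)))
k=max(cv2.findContours(m,cv2.RETR_EXTERNAL,cv2.CHAIN_APPROX_NONE)[0],key=cv2.contourArea)
print('case',cv2.minAreaRect(onplane(c,k.reshape(-1,2),102)[:,:2].astype(np.float32)))
for lo,hi,zz,n in((52,75,62,'tall'),(30,52,42,'low')):
    m=((z>lo)&(z<hi)).astype(np.uint8);r=np.zeros_like(m);r[170:215,272:340]=1;m=cv2.medianBlur(m*r,3)
    for k in cv2.findContours(m,cv2.RETR_EXTERNAL,cv2.CHAIN_APPROX_NONE)[0]:
        if cv2.contourArea(k)>80: print(n,cv2.minAreaRect(onplane(c,k.reshape(-1,2),zz)[:,:2].astype(np.float32)))
E
```

```text
case ((497.1727600097656, 230.9194793701172), (228.08233642578125, 301.0028076171875), 74.21868133544922)
tall ((543.6224365234375, -130.63156127929688), (62.24436950683594, 42.26458740234375), 6.018095016479492)
tall ((552.84423828125, -224.07568359375), (62.71038055419922, 43.20888137817383), 5.845949649810791)
low ((548.6744995117188, -180.71324157714844), (63.06623077392578, 51.16195297241211), 8.730021476745605)
```

```bash
cat >> h.py <<'E'
def down(jawyaw):
    # tool y down, tool x (jaw) at yaw in world; tool z = x cross y
    x=np.array([np.cos(jawyaw),np.sin(jawyaw),0]);y=np.array([0,0,-1.]);z=np.cross(x,y)
    return R2q(R.from_matrix(np.c_[x,y,z]))
E
python3 - <<'E'
from h import *
from rig import bot
print(bot.tip_reach)
yaw=np.radians(74.2); xd=np.array([np.cos(yaw),np.sin(yaw)]);c0=np.array([497.2,230.9])
q=down(yaw+np.pi/2)
p=[*(c0-200*xd),200]
print(p,bot.ik(p,q))
bot.move_to(p,q); bot.move_gripper(0)
shot(bot,'wrist','w1'); s=bot.read_state(); print(s['clock'],s['ee_pos'],s['grip_width'],s['joint_positions'])
E
```

```text
19.0
[np.float64(442.7439505918851), np.float64(38.45640129414292), 200] NoneTraceback (most recent call last):
  File "<stdin>", line 8, in <module>
rig.MotionError: the arm cannot take that pose within its joint ranges
```

```bash
python3 - <<'E'
from h import *
from rig import bot
print(q2R(bot.read_state()['tool_rot']).as_matrix().round(2))
def scan(p):
    return [d for d in range(-180,180,10) if bot.ik(p,down(np.radians(d))) is not None]
for p in([442,38,200],[460,99,93],[548,-178,30],[448,-188,30],[497,231,60]): print(p,scan(p))
E
```

```text
[[ 0.36 -0.   -0.93]
 [ 0.93 -0.    0.36]
 [-0.   -1.    0.  ]]
[442, 38, 200] [-140, -130, -120, -110, -100, -90, -80, -70, -60, -50, -40, -30, -20, -10, 0, 10, 20, 30, 40, 50, 60, 70, 80, 90, 100, 110, 120, 130, 140]
[460, 99, 93] [-130, -120, -110, -100, -90, -80, -70, -60, -50, -40, -30, -20, -10, 0, 10, 20, 30, 40, 50, 60, 70, 80, 90, 100, 110, 120, 130, 140, 150]
[548, -178, 30] [-160, -150, -140, -130, -120, -110, -100, -90, -80, -70, -60, -50, -40, -30, -20, -10, 0, 10, 20, 30, 40, 50, 60, 70, 80, 90, 100, 110, 120]
[448, -188, 30] [-170, -160, -150, -140, -130, -120, -110, -100, -90, -80, -70, -60, -50, -40, -30, -20, -10, 0, 10, 20, 30, 40, 50, 60, 70, 80, 90, 100, 110]
[497, 231, 60] [-120, -110, -100, -90, -80, -70, -60, -50, -40, -30, -20, -10, 0, 10, 20, 30, 40, 50, 60, 70, 80, 90, 100, 110, 120, 130, 140, 150, 160]
```

```bash
python3 - <<'E'
from h import *
from rig import bot
yaw=np.radians(74.2); xd=np.array([np.cos(yaw),np.sin(yaw)]);c0=np.array([497.2,230.9])
q=down(yaw)
p=[*(c0-150*xd),190]
bot.move_to(p,q); bot.move_gripper(0)
shot(bot,'wrist','w1'); s=bot.read_state(); print(s['clock'],s['ee_pos'],s['grip_width'],s['joint_positions'])
E
```

```text
2.8 [456.37119952  86.5384416  190.01147242] 0.07165904134929442 [ 1.08535823e-01  1.73108886e-01  1.82646150e+00 -3.02038900e-05
  1.14199050e+00 -1.18642858e+00]
```

View pics/w1.png

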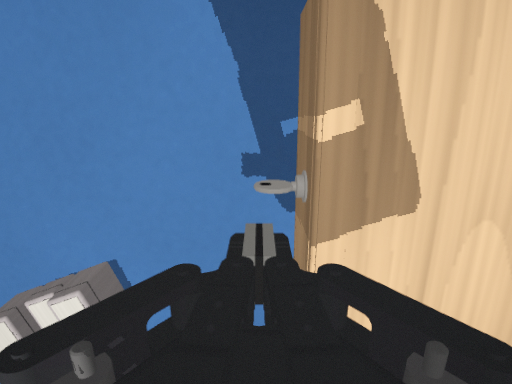

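```bash
python3 - <<'E'
from h import *
c=load('w1');P=cloud(c);z=P[...,2]
# case top edge: depth mask boundary rows 10..150
pts=[]
for v in list(range(5,150,4))+list(range(205,225,4)):
    u=np.where((z[v,285:]>92)&(z[v,285:]<112))[0]
    if len(u): pts.append((u[0]+285-.5,v))
pts=np.array(pts)
W=onplane(c,pts,102)[:,:2]
vx,vy,x0,y0=cv2.fitLine(W.astype(np.float32),cv2.DIST_HUBER,0,.01,.01).ravel()
print('edge dir deg',np.degrees(np.arctan2(vy,vx)),'pt',x0,y0, 'top z',np.median(z[20:150,340:400]))
n=np.array([-vy,vx]); print('resid',np.abs((W-[x0,y0])@n).max())
yaw=np.arctan2(vy,vx)%np.pi-np.pi/2
xd=np.array([np.cos(yaw),np.sin(yaw)]);yd=np.array([-xd[1],xd[0]])
print('yaw',np.degrees(yaw))
# key points
r=P[170:202,250:312].reshape(-1,3)
g=r[(r[:,2]>40)&(r[:,2]<90)]
a=(g[:,:2]-[x0,y0])@xd; b=(g[:,:2]-[x0,y0])@yd
k=(a<-3)
for lo,hi in((-9,-2),(-12,-9),(-20,-12),(-30,-20),(-40,-30),(-50,-40)):
    mm=(a>lo)&(a<=hi)
    if mm.any(): 
        ww=[x0,y0]+np.median(b[mm])*yd
        print(lo,hi,mm.sum(),'b',np.percentile(b[mm],[5,50,95]).round(1),'z',np.percentile(g[mm,2],[5,50,95]).round(1))
print('a range',a.min())
Q=np.array([497.2,230.9]); print('case center rel edge a',(Q-[x0,y0])@xd,'b',(Q-[x0,y0])@yd)
# fingertips
f=P[215:262,225:300];print('tips',[ (i+215,f[i,:,2].min().round(1), np.round((f[i,34,:2]-[x0,y0])@yd,1)) for i in range(0,47,4)])
E
```

```text
edge dir deg -15.790953 pt 421.55246 134.37321 top z 103.1884724596562
resid 0.9879972049111633
yaw 74.20905
-9 -2 188 b [-54.9 -45.5 -38.4] z [63.3 71.  74.3]
-12 -9 28 b [-48.7 -45.9 -44.1] z [59.9 67.7 72.5]
-20 -12 113 b [-49.  -46.  -45.6] z [53.7 72.8 79.1]
-30 -20 168 b [-48.8 -46.  -45.6] z [50.  73.2 81.4]
-40 -30 142 b [-48.9 -46.  -45.6] z [53.7 72.9 80.2]
-50 -40 23 b [-49.5 -46.5 -45.7] z [61.5 67.9 72.8]
a range -41.9210943251226
case center rel edge a 113.46978927550936 b -46.52502243067009
tips [(215, np.float64(-1.7), np.float64(-98.3)), (219, np.float64(-1.4), np.float64(-103.0)), (223, np.float64(-1.3), np.float64(-107.5)), (227, np.float64(-1.3), np.float64(-35.6)), (231, np.float64(-1.6), np.float64(-36.2)), (235, np.float64(-1.5), np.float64(-35.9)), (239, np.float64(-1.6), np.float64(-35.8)), (243, np.float64(-1.1), np.float64(-35.9)), (247, np.float64(-1.2), np.float64(-35.5)), (251, np.float64(-1.4), np.float64(-36.0)), (255, np.float64(-0.3), np.float64(-35.5)), (259, np.float64(16.8), np.float64(-37.2))]
```

```bash
cat > frame.py <<'E'
from h import *
yaw=np.radians(74.209); xd=np.array([np.cos(yaw),np.sin(yaw)]);yd=np.array([-xd[1],xd[0]]);E0=np.array([421.55246,134.37321])
def W(a,b,z): return [*(E0+a*xd+b*yd),z]
def ab(p): d=np.array(p)[:2]-E0; return d@xd,d@yd
E
python3 - <<'E'
from frame import *
from rig import bot
q=down(yaw)
bot.move_to(W(-39,-18,115),q)
bot.servo_line(W(-39,-18,92),speed=100)
f0=bot.read_state()['ft_force']; print(bot.read_state()['clock'],f0)
bot.servo_line(W(-39,-34,92),speed=60)
print('pre',bot.read_state()['ft_force']-f0)
def push(b):
    bot.servo_line(W(-39,b,92),speed=40); s=bot.read_state(); f=s['ft_force']-f0
    print(s['clock'],b,'act',np.round(ab(s['ee_pos']),1),s['ee_pos'][2].round(1),'F xyz case',np.round([f[:2]@xd,f[:2]@yd,f[2]],2))
push(-38);push(-42.2)
bot.dwell(.15)
t=bot.read_state()['clock']
b=-42.2
for i in range(4):
    c=shot(bot,'wrist','hold%d'%i); P=cloud(c); a,bb=(P[...,:2]-E0)@xd,(P[...,:2]-E0)@yd
    m=(a>5)&(a<60)&(bb<-70)&(bb>-120)
    zz=np.percentile(P[...,2][m],[10,50,90]) if m.sum()>20 else None
    print(i,bot.read_state()['clock'],zz)
    if zz is not None and zz[1]>106.5: break
    b-=.8; push(b); bot.dwell(.1)
push(b)
rem=0.5-(bot.read_state()['clock']-t)
if rem>0: bot.dwell(rem)
push(b)
bot.servo_line(W(-41,-15,92),speed=80)
print(bot.read_state()['clock'],bot.read_state()['ft_force']-f0)
shot(bot,'wrist','w2');shot(bot,'scene','s2');print(bot.read_state()['clock'])
E
```

```text
3.6 [-0.60867897  0.00572507 -0.23829401]
pre [-0.20565373 -0.27978347  0.42507746]
4.2667 -38 act [-39.  -38.1] 92.0 F xyz case [ 0.98 -1.18  0.42]
4.525 -42.2 act [-39.  -42.2] 91.9 F xyz case [-3.31  2.38  3.57]
0 4.725 [14.86102306 39.25799825 92.36459009]
4.975 -43.0 act [-39.1 -42.9] 92.0 F xyz case [-3.89  2.99  2.01]
1 5.125 [14.86442639 39.30645799 92.31903244]
5.375 -43.8 act [-39.1 -43.6] 91.9 F xyz case [-2.83  2.96  2.15]
2 5.525 [15.22407703 39.31820803 92.13610469]
5.775 -44.599999999999994 act [-39.1 -44.4] 91.9 F xyz case [-3.68  3.51  1.78]
3 5.925 [14.76726041 39.14280057 92.24351478]
6.175 -45.39999999999999 act [-39.1 -45.2] 91.9 F xyz case [-2.78  5.22  3.4 ]
6.525 -45.39999999999999 act [-39.1 -45.2] 92.0 F xyz case [-2.69  3.64  2.6 ]
6.775 -45.39999999999999 act [-39.  -45.2] 92.0 F xyz case [-2.88  4.13  3.06]
7.3083 [-1.6135676  -2.49730655  2.16832923]
7.4083
```

```bash
python3 -c "
import cv2,numpy as np
cv2.imwrite('pics/m1.png',cv2.resize(np.vstack([np.hstack([cv2.imread('pics/hold0.png'),cv2.imread('pics/hold3.png')]),np.hstack([cv2.imread('pics/w2.png'),cv2.imread('pics/s2.png')])]),(800,600)))"
```

```text
(no output)
```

View pics/m1.png

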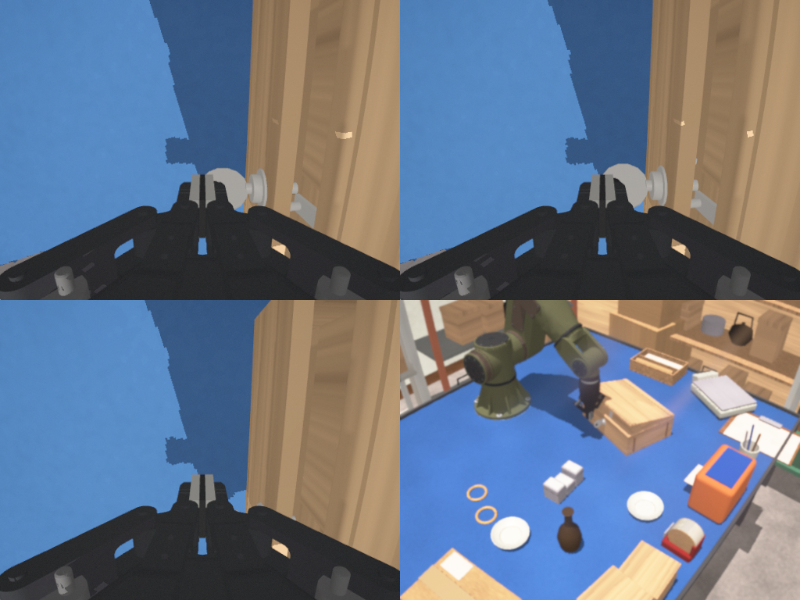

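```bash
python3 - <<'E'
from frame import *
from rig import bot
q=down(yaw)
bot.servo_line(W(-110,-10,95),speed=200)
# look pose over the row: jaw yaw along row x
ry=np.radians(5.9)
q=down(ry); ct=np.array([548.2,-177.4])
# tool z = x cross -Z ; camera lies on +z side
zt=q2R(q).as_matrix()[:,2]; print(zt)
p=[*(ct+zt[:2]*10-0*zt[:2]),230]
bot.move_to(p,q); bot.move_gripper(85)
shot(bot,'wrist','w3');shot(bot,'scene','s3');s=bot.read_state();print(s['clock'],s['ee_pos'],s['joint_positions'])
import cv2
cv2.imwrite('pics/m2.png',cv2.resize(np.hstack([cv2.imread('pics/w3.png'),cv2.imread('pics/s3.png')]),(800,300)))
E
```

```text
[-0.10279254  0.99470282  0.        ]
9.8667 [ 547.15615298 -167.47913288  229.98079857] [-3.61036448e-01  3.65780150e-01  1.48162735e+00 -1.05832293e-05
  1.29420098e+00 -4.63927660e-01]
```

View pics/m2.png

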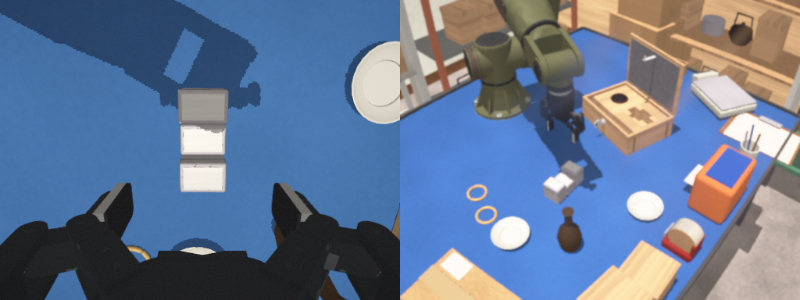

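```bash
python3 - <<'E'
from h import *
c=load('w3');P=cloud(c);z=P[...,2]
roi=np.zeros(z.shape,np.uint8);roi[105:255,215:305]=1
for lo,hi,zz,n in((54,72,62,'tall'),(34,50,42,'low')):
    m=((z>lo)&(z<hi)).astype(np.uint8)*roi; m=cv2.morphologyEx(m,cv2.MORPH_OPEN,np.ones((5,5)))
    for k in cv2.findContours(m,cv2.RETR_EXTERNAL,cv2.CHAIN_APPROX_NONE)[0]:
        if cv2.contourArea(k)>200:
            kk=np.zeros_like(m);cv2.drawContours(kk,[k],-1,1,-1);q=P[kk>0]
            print(n,cv2.minAreaRect(onplane(c,k.reshape(-1,2),zz)[:,:2].astype(np.float32)),cv2.boundingRect(k),np.median(q[:,2]))
E
```

```text
tall ((553.2853393554688, -223.56863403320312), (61.0617561340332, 41.43439865112305), 5.406429767608643) (230, 207, 60, 38) 62.27581955727209
tall ((544.1519775390625, -132.45249938964844), (61.546695709228516, 40.909000396728516), 5.859157085418701) (227, 115, 66, 44) 62.4045851869343
low ((548.6201171875, -177.96234130859375), (61.407814025878906, 41.391456604003906), 5.847944736480713) (230, 159, 59, 39) 42.405955644735286
```

```bash
python3 -c "
import cv2
i=cv2.imread('pics/w3.png')[100:260,190:330];cv2.imwrite('pics/w3z.png',cv2.resize(i,None,fx=4,fy=4))
i=cv2.imread('pics/s3.png')[20:170,210:360];cv2.imwrite('pics/s3z.png',cv2.resize(i,None,fx=4,fy=4))"
```

```text
(no output)
```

View pics/w3z.png

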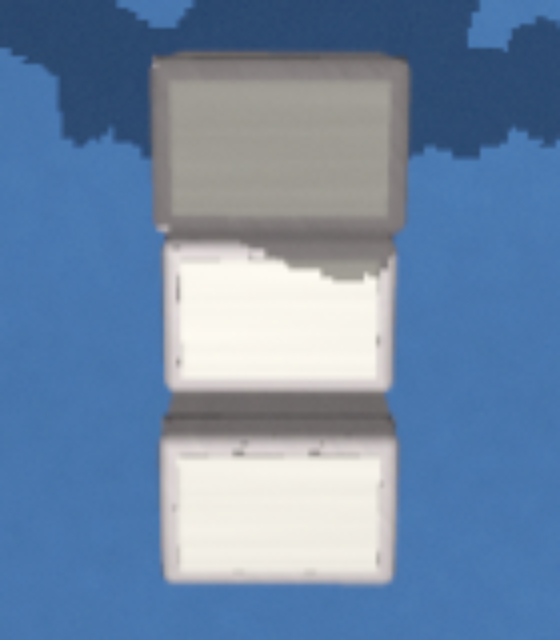

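View pics/s3z.png

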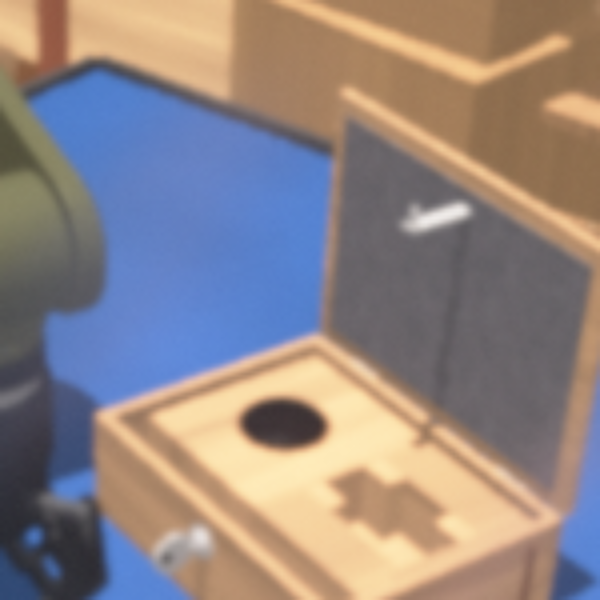

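```bash
python3 - <<'E'
from h import *
from rig import bot
ry=np.radians(5.85);q=down(ry);ct=np.array([548.65,-178.0]);rx=np.array([np.cos(ry),np.sin(ry)])
P=lambda d,z:[*(ct-d*rx),z]
bot.move_to(P(0,110),q)
bot.servo_line(P(0,27),speed=120)
f0=bot.read_state()['ft_force']
bot.move_gripper(40,40)
s=bot.read_state();print(s['clock'],s['grip_width'],s['ft_force']-f0)
bot.servo_line(P(0,102),speed=120)
s=bot.read_state();print('lift',s['clock'],s['grip_width'],s['ft_force']-f0)
bot.servo_line(P(100,102),speed=180)
bot.servo_line(P(100,36),speed=130)
h=bot.servo_line(P(100,25),speed=25,until_force=3)
s=bot.read_state();print('down',h,s['clock'],s['ee_pos'],s['ft_force']-f0,s['grip_width'])
shot(bot,'wrist','w4')
E
```

```text
11.6 60.861995032210636 [-1.49241948  0.29512921  6.38570302]
lift 12.375 61.38104228616345 [-0.86112195 -0.86527415 -1.0049646 ]
down True 14.1333 [ 449.46789534 -188.32920405   27.80861329] [-2.99034252  1.05216606  6.59980099] 61.25221874193957
```

View pics/w4.png

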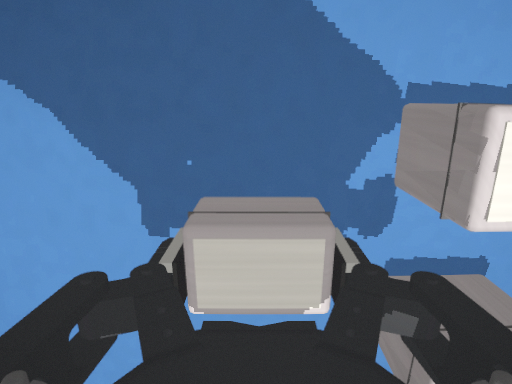

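```bash
python3 - <<'E'
from frame import *
from rig import bot
p=bot.read_state()['ee_pos']
bot.move_gripper(74)
bot.servo_line([p[0],p[1],130],speed=200)
bot.move_to(W(95,-46,240),down(yaw))
shot(bot,'wrist','w5');shot(bot,'scene','s5');s=bot.read_state();print(s['clock'],s['ee_pos'])
for d in (-15.8,164.2): print(d,[bot.ik(W(a,b,z),down(np.radians(d))) is not None for a in(70,110) for b in(-100,-46,0) for z in(51,150)])
E
```

```text
16.775 [491.91764506 212.32548135 239.6113701 ]
-15.8 [True, True, True, True, True, True, True, True, True, True, True, True]
164.2 [False, False, False, False, True, True, False, False, True, True, True, True]
```

View pics/w5.png

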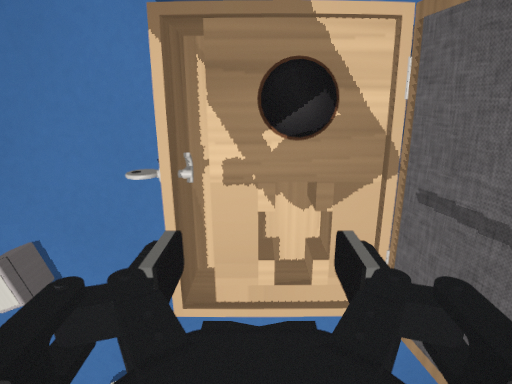

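View pics/s5.png

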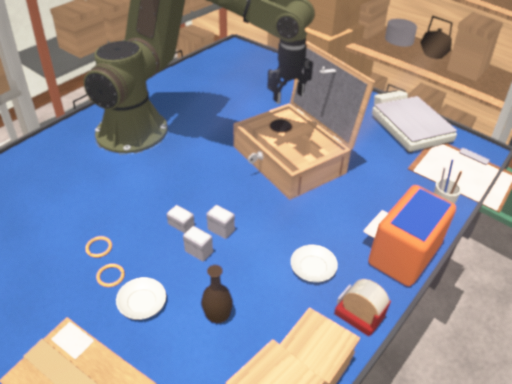

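```bash
python3 - <<'E'
from frame import *
c=load('w5');P=cloud(c);z=P[...,2]
A=(P[...,:2]-E0)@xd;B=(P[...,:2]-E0)@yd
roi=np.zeros(z.shape,bool);roi[180:288,235:345]=1
m=(roi&(z<65)&(z>10))
print('floor z',np.median(z[210:250,275:310]),'insert',np.median(z[195:215,215:240]))
# boundaries at insert top (z=80): mask contour at rim on plane 80
mi=cv2.morphologyEx(m.astype(np.uint8)*255,cv2.MORPH_OPEN,np.ones((3,3)))
cv2.imwrite('pics/mask5.png',np.hstack([cv2.resize(mi[170:300,220:360],None,fx=2.8,fy=2.8,interpolation=0),cv2.cvtColor(cv2.resize(c['image'][170:300,220:360],None,fx=2.8,fy=2.8),cv2.COLOR_BGR2GRAY)]))
# floor points extents
f=m&(z<32)
b=B[f];a=A[f];print('floor ab pct',np.percentile(a,[1,50,99]),np.percentile(b,[1,50,99]))
# insert top mask profile: points z 74..88 along rows
t=(z>72)&(z<88)&roi
for b0 in range(-20,85,5):
    s=(abs(B-b0)<2.5); x=A[s&t]; n=A[s&f]
    ti=np.sort(x); g=np.diff(ti) if len(ti)>1 else [0]
    i=int(np.argmax(g)); print(b0,'top gap',(ti[i].round(1),ti[i+1].round(1)) if len(ti)>1 else None,'floor',(n.min().round(1),n.max().round(1)) if len(n) else None)
for a0 in (85,95,105,115,125,135,145):
    s=(abs(A-a0)<2.5); ti=np.sort(B[s&t]); 
    if len(ti)>1:
        g=np.diff(ti);i=int(np.argmax(g));print('a',a0,ti[i].round(1),ti[i+1].round(1))
E
```

```text
floor z 26.075896850829423 insert 80.11169311419178
floor ab pct [ 92.86581497 130.2007989  165.34728322] [-166.04664404 -117.14944898  -67.63478384]
-20 top gap None floor None
-15 top gap None floor None
-10 top gap None floor None
-5 top gap None floor None
0 top gap None floor None
5 top gap None floor None
10 top gap None floor None
15 top gap None floor None
20 top gap None floor None
25 top gap None floor None
30 top gap None floor None
35 top gap None floor None
40 top gap None floor None
45 top gap None floor None
50 top gap None floor None
55 top gap None floor None
60 top gap None floor None
65 top gap None floor None
70 top gap None floor None
75 top gap None floor None
80 top gap None floor None
a 85 -131.5 -130.4
a 95 -135.3 -82.8
a 105 -135.4 -82.8
a 115 -165.3 -52.8
a 125 -165.7 -51.9
a 135 -165.5 -52.0
a 145 -165.2 -51.7
```

View pics/mask5.png

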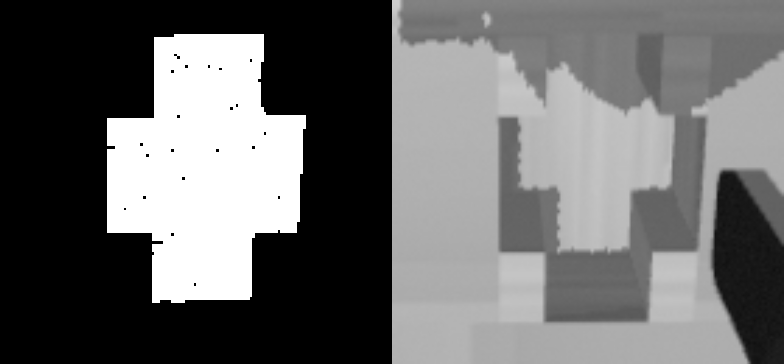

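```bash
python3 - <<'E'
from frame import *
from rig import bot
c=load('w5');P=cloud(c);z=P[...,2]
A=(P[...,:2]-E0)@xd;B=(P[...,:2]-E0)@yd
roi=np.zeros(z.shape,bool);roi[180:300,225:345]=1
t=(z>74)&(z<86)&roi
for b0 in (-160,-150,-145,-130,-125,-120,-115,-110,-105,-100,-95,-90,-75,-65):
    ti=np.sort(A[(abs(B-b0)<2.5)&t]);g=np.diff(ti);i=int(np.argmax(g));print(b0,ti[i].round(1),ti[i+1].round(1))
for d in(-15.8,164.2): 
  for z in (51,150): print(d,bot.ik(W(129,-109,z),down(np.radians(d))))
# panel inner face
m=(A>195)&(P[...,2]>110)&(P[...,2]<330)
print('panel a at heights',[(h,np.percentile(A[m&(abs(P[...,2]-h)<8)&(B<60)&(B>-180)],[2,50]).round(0)) for h in(120,150,180,210,240) if (m&(abs(P[...,2]-h)<8)).sum()>10])
# caddy set down: from wrist 4->use scene s5
c=load('s5')
E
```

```text
-160 107.7 148.7
-150 107.6 148.5
-145 107.5 148.5
-130 90.8 165.6
-125 90.8 165.8
-120 90.8 165.6
-115 90.8 165.5
-110 90.8 165.4
-105 90.9 165.4
-100 90.9 165.6
-95 90.9 165.4
-90 90.9 165.3
-75 107.8 148.2
-65 107.6 148.2
-15.8 [ 3.26581562e-01  6.47747986e-01  1.51224364e+00 -4.44089210e-16
  9.81601024e-01  6.02343584e-01]
-15.8 [ 3.26581562e-01  5.18152248e-01  1.45765179e+00 -4.44089210e-16
  1.16578862e+00  6.02343584e-01]
164.2 [ 3.26581562e-01  6.47747986e-01  1.51224364e+00 -4.44089210e-16
  9.81601024e-01 -2.53924907e+00]
164.2 [ 3.26581562e-01  5.18152248e-01  1.45765179e+00 -4.44089210e-16
  1.16578862e+00 -2.53924907e+00]
panel a at heights [(120, array([223., 225.])), (150, array([228., 230.])), (180, array([233., 235.])), (210, array([239., 240.]))]
```

```bash
python3 - <<'E'
from frame import *
from rig import bot
bot.servo_line(W(60,-100,260),speed=250)
q=down(np.radians(-84.15))
bot.move_to([449.5,-188.3,180],q); bot.move_gripper(66)
c=shot(bot,'wrist','w6'); print(bot.read_state()['clock'])
P=cloud(c);z=P[...,2]
m=((z>34)&(z<50)&(np.hypot(P[...,0]-449,P[...,1]+188)<60)).astype(np.uint8);m=cv2.morphologyEx(m,cv2.MORPH_OPEN,np.ones((5,5)))
k=max(cv2.findContours(m,cv2.RETR_EXTERNAL,cv2.CHAIN_APPROX_NONE)[0],key=cv2.contourArea)
print(cv2.minAreaRect(onplane(c,k.reshape(-1,2),42)[:,:2].astype(np.float32)))
E
```

```text
19.2833
((449.9461975097656, -189.06765747070312), (61.63431930541992, 41.52617645263672), 5.6869425773620605)
```

View pics/w6.png

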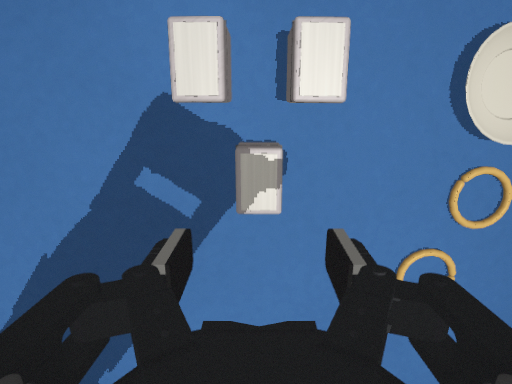

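```bash
python3 - <<'E'
from frame import *
from rig import bot
q=down(np.radians(-84.25))
bot.move_to([449.8,-188.8,100],q)
bot.servo_line([449.8,-188.8,28],speed=110)
bot.move_gripper(25,40); s=bot.read_state();print(s['clock'],s['grip_width'])
bot.servo_line([449.8,-188.8,180],speed=200)
qf=down(yaw-np.pi/2)
bot.move_to(W(128.1,-109,190),qf)
s=bot.read_state();print(s['clock'],s['grip_width'],ab(s['ee_pos']))
shot(bot,'wrist','w7')
E
```

```text
20.8417 41.698038428946816
23.3417 41.753529266090275 (np.float64(127.14247989854772), np.float64(-109.52573170703685))
```

View pics/w7.png

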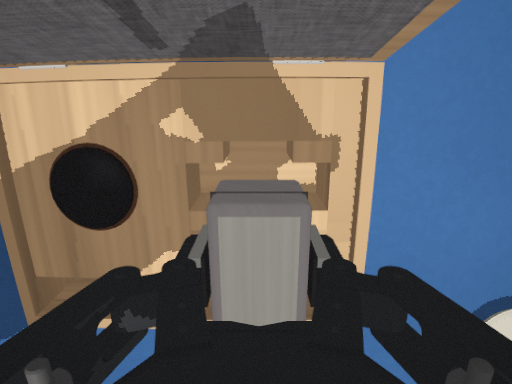

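```bash
python3 - <<'E'
from frame import *
from rig import bot
bot.servo_line(W(128.1,-109,125),speed=120)
bot.dwell(.2); s=bot.read_state();print(s['clock'],np.round(ab(s['ee_pos']),2),s['ft_force'])
f0=s['ft_force']
hit=bot.servo_line(W(128.1,-109,62),speed=80,until_force=8); s=bot.read_state(); print(hit,s['ee_pos'][2],np.round(ab(s['ee_pos']),2),s['ft_force']-f0)
if not hit:
    hit=bot.servo_line(W(128.1,-109,52),speed=12,until_force=3)
    s=bot.read_state(); print(hit,s['clock'],s['ee_pos'][2],np.round(ab(s['ee_pos']),2),s['ft_force']-f0)
shot(bot,'wrist','w8')
E
```

```text
24.2833 [ 128.28 -109.26] [ 0.6607147  -0.4891745  -1.79306141]
False 62.50542178756044 [ 128.28 -109.26] [-0.92461603  1.05822755  0.42761103]
True 25.825 54.875064304069895 [ 128.06 -109.01] [-0.7204855  -0.70462607  6.62261113]
```

View pics/w8.png

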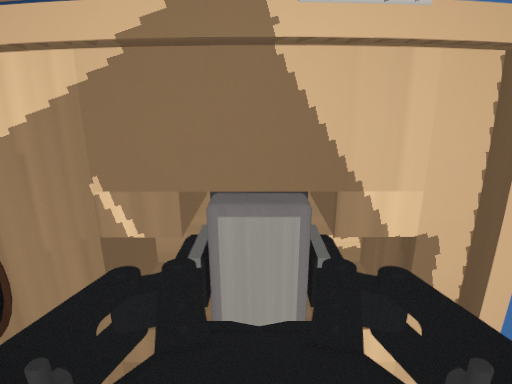

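```bash
python3 - <<'E'
from frame import *
from rig import bot
bot.move_gripper(58)
bot.servo_line(W(128.1,-109,150),speed=120)
bot.servo_line(W(80,-109,240),speed=200)
bot.move_to(W(60,-60,260),down(yaw))
c=shot(bot,'wrist','w9');shot(bot,'scene','s9');print(bot.read_state()['clock'])
P=cloud(c);z=P[...,2];A=(P[...,:2]-E0)@xd;B=(P[...,:2]-E0)@yd
m=((z>60)&(z<74)&(abs(A-128)<45)&(abs(B+109)<35)).astype(np.uint8);m=cv2.morphologyEx(m,cv2.MORPH_OPEN,np.ones((5,5)))
k=max(cv2.findContours(m,cv2.RETR_EXTERNAL,cv2.CHAIN_APPROX_NONE)[0],key=cv2.contourArea)
r=cv2.minAreaRect(onplane(c,k.reshape(-1,2),68)[:,:2].astype(np.float32));print(r,ab(r[0]))
g=np.c_[A[m>0],B[m>0],np.ones(m.sum())];s,_,_,_=np.linalg.lstsq(g,z[m>0],rcond=None);print('plane',s[:2],np.median(z[m>0]))
cv2.imwrite('pics/m9.png',cv2.resize(np.hstack([c['image'],cv2.imread('pics/s9.png')]),(800,300)))
E
```

```text
29.2833
((558.970947265625, 225.5404815673828), (62.31585693359375, 41.1434326171875), 74.07630920410156) (np.float64(125.12225633859521), np.float64(-107.42314934944208))
plane [ 0.0014576 -0.0174682] 68.36065226796069
```

View pics/m9.png

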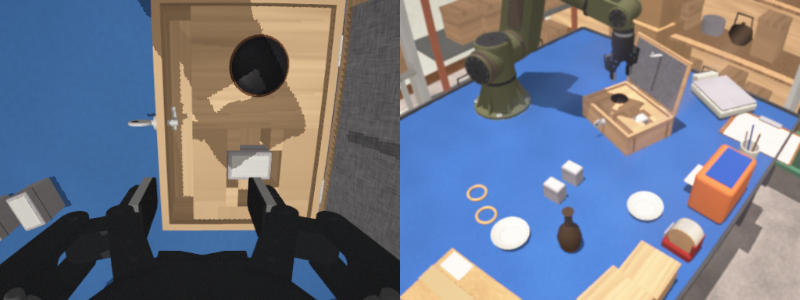

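```bash
python3 - <<'E'
from frame import *
for n in('w1','w5','w9'):
    c=load(n);P=cloud(c);A=(P[...,:2]-E0)@xd;B=(P[...,:2]-E0)@yd;z=P[...,2]
    m=(A<-14)&(A>-44)&(abs(B+47)<18)&(z>45)&(z<90)
    print(n,m.sum(),np.polyfit(z[m],B[m],1),z[m].max(),np.percentile(B[m],[5,50,95]))
c=load('w9');cv2.imwrite('pics/k9.png',cv2.resize(c['image'][120:200,140:260],None,fx=5,fy=5))
E
```

```text
w1 420 [ -0.05341815 -42.73487167] 82.05461554829631 [-48.8288697  -45.97234434 -45.59169084]
w5 247 [ -0.06392413 -41.93314941] 82.0024274129866 [-49.11217857 -45.86296653 -45.47002368]
w9 195 [ -0.06888322 -41.72386284] 81.52650273954771 [-49.1469478  -45.94019034 -45.58683523]
```

View pics/k9.png

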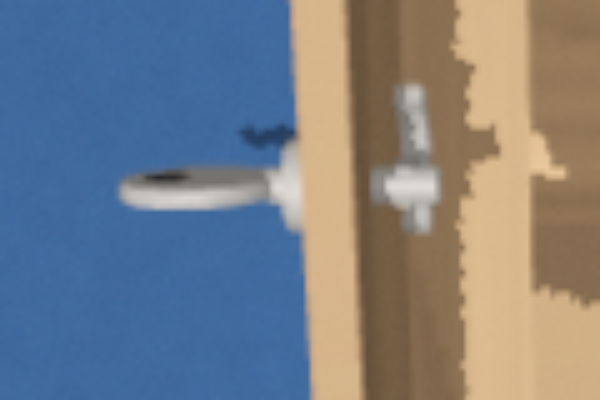

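The key is upright, as it was at rest, the panel is up, and the caddy is seated level. The arm is clear, so I'm handing in.

```bash
python3 - <<'E'
from rig import bot
bot.finish_job(); print(bot.read_state()['clock'])
E
```

```text
the job is handed in; nothing more can be done
the job is handed in; nothing more can be done
```

The case is open and the low caddy is in its recess. I handed the job in at about 29 s of the 64 s allowed.

- **Key and panel:** I turned the key clockwise with the closed fingers, and the panel unlatched at once. I then let the key spring back. My panel check during the hold read the wrong area, so I kept pressing for about 2 s instead of half a second, and pushed about 3 mm further than planned. Contact force stayed around 3 to 6 N. The key then measured upright, as at the start, and the panel stood fully open.
- **Caddy:** I lifted the low caddy, which was in the middle of the row, by its ends. I set it down 100 mm towards the robot and took it again by its long sides. I then lowered it into the recess until it touched with about 6 N.
- **Final checks:** The caddy's top is 68.4 mm above the cart (68 expected) and level within about 1°. It sits square to the recess, with its yaw within 0.2° of the case's.
- **Disagreement:** The last picture put the caddy's centre about 3 mm off along the case's x and 1.5 mm along its y from the recess centre measured earlier. That is within the 6 mm of play; the arm may still have been settling, and I did not measure again.
- **Other goods:** The other goods looked unmoved in the last scene picture; I did not measure them again.

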